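# Lamps up, power on

## Task

The crew has come out from under the model railway: first hang every hand lamp that stands on the bench by its handle on a hook of the lamp rack. Then switch the power on: just one of the three keys in the wooden block works the lock in the green control desk, so try them in turn, turn the right one clockwise as far as it goes and leave the lock there. Finish with all three keys standing in the block again, in any slots, and leave the other things on the bench alone.

Things in the scene. Friction and masses are not known exactly. Their poses are not given: they have to be found in the camera images.
- lamp1: hand lamp, 0.22 kg: black and white round body 60 mm in diameter, 80 mm tall, bottom-heavy (battery in the base), with a rigid upright wire bail (9 mm round wire): top bar 52 mm long along the lamp's y, its centre line 140 mm above the underside, legs at y = +-26 mm; the window under the bar is 55 mm high, 43 mm wide. Origin: centre of the underside, z up. Only 2 to 4 of the four lamps are there
- lamp2: hand lamp, 0.22 kg: black and white round body 60 mm in diameter, 80 mm tall, bottom-heavy (battery in the base), with a rigid upright wire bail (9 mm round wire): top bar 52 mm long along the lamp's y, its centre line 140 mm above the underside, legs at y = +-26 mm; the window under the bar is 55 mm high, 43 mm wide. Origin: centre of the underside, z up. Only 2 to 4 of the four lamps are there
- lamp3: hand lamp, 0.22 kg: black and white round body 60 mm in diameter, 80 mm tall, bottom-heavy (battery in the base), with a rigid upright wire bail (9 mm round wire): top bar 52 mm long along the lamp's y, its centre line 140 mm above the underside, legs at y = +-26 mm; the window under the bar is 55 mm high, 43 mm wide. Origin: centre of the underside, z up. Only 2 to 4 of the four lamps are there
- lamp4: hand lamp, 0.22 kg: black and white round body 60 mm in diameter, 80 mm tall, bottom-heavy (battery in the base), with a rigid upright wire bail (9 mm round wire): top bar 52 mm long along the lamp's y, its centre line 140 mm above the underside, legs at y = +-26 mm; the window under the bar is 55 mm high, 43 mm wide. Origin: centre of the underside, z up. Only 2 to 4 of the four lamps are there
- rack: steel lamp rack; origin on the bench under the middle of the hook row, x away from the robot, y along the row. Four hooks 95 mm apart point to -x from a rail (20 mm high, 14 mm thick, at x = +50 mm, top at z = 254 mm). A 250 mm tall post at each end (y = +-193 mm), feet 120 mm long at the posts; nothing else below the hooks
- hook1 (a point): middle of the top of one hook's straight arm, 250 mm above the bench; x along the arm, away from the robot and the hook's tip, y along the row. The arm is a level bar 8 mm thick from the rail at x = +50 to x = -42 mm, where it turns up into a tip that ends at x = -52 mm, 18 mm above this point
- hook2 (a point): middle of the top of one hook's straight arm, 250 mm above the bench; x along the arm, away from the robot and the hook's tip, y along the row. The arm is a level bar 8 mm thick from the rail at x = +50 to x = -42 mm, where it turns up into a tip that ends at x = -52 mm, 18 mm above this point
- hook3 (a point): middle of the top of one hook's straight arm, 250 mm above the bench; x along the arm, away from the robot and the hook's tip, y along the row. The arm is a level bar 8 mm thick from the rail at x = +50 to x = -42 mm, where it turns up into a tip that ends at x = -52 mm, 18 mm above this point
- hook4 (a point): middle of the top of one hook's straight arm, 250 mm above the bench; x along the arm, away from the robot and the hook's tip, y along the row. The arm is a level bar 8 mm thick from the rail at x = +50 to x = -42 mm, where it turns up into a tip that ends at x = -52 mm, 18 mm above this point
- key1: steel key, 0.15 kg, 100 mm long, upright in the key block, blade down; the three differ only in the notches of the blade's lower end, hidden in the block. Origin: middle of the blade's lower end, z up. Blade 44 mm wide (y), 6 mm thick (x), 45 mm long; above it the flat bow, 36 mm wide (y), 10 mm thick (x), from z = 45 to 100 mm. Half a turn about z changes nothing
- key2: steel key, 0.15 kg, 100 mm long, upright in the key block, blade down; the three differ only in the notches of the blade's lower end, hidden in the block. Origin: middle of the blade's lower end, z up. Blade 44 mm wide (y), 6 mm thick (x), 45 mm long; above it the flat bow, 36 mm wide (y), 10 mm thick (x), from z = 45 to 100 mm. Half a turn about z changes nothing
- key3: steel key, 0.15 kg, 100 mm long, upright in the key block, blade down; the three differ only in the notches of the blade's lower end, hidden in the block. Origin: middle of the blade's lower end, z up. Blade 44 mm wide (y), 6 mm thick (x), 45 mm long; above it the flat bow, 36 mm wide (y), 10 mm thick (x), from z = 45 to 100 mm. Half a turn about z changes nothing
- slot1 (a point): middle of the floor of one slot in the wooden key block (50 x 200 x 42 mm). The slot is 48 mm along y, 9 mm along x, 30 mm deep, open at the top; three slots in a row, 64 mm apart along y. A key standing home has its origin here
- slot2 (a point): middle of the floor of one slot in the wooden key block (50 x 200 x 42 mm). The slot is 48 mm along y, 9 mm along x, 30 mm deep, open at the top; three slots in a row, 64 mm apart along y. A key standing home has its origin here
- slot3 (a point): middle of the floor of one slot in the wooden key block (50 x 200 x 42 mm). The slot is 48 mm along y, 9 mm along x, 30 mm deep, open at the top; three slots in a row, 64 mm apart along y. A key standing home has its origin here
- desk: green control desk, 220 mm wide (y); origin on the bench under the lock's axis. Its low front part has a level top at z = 60 mm with the lock in it (x = +-65 mm); behind it (x = 65 to 160 mm) a sloping panel with two meters rises to 125 mm
- lock (a point): middle of the floor of the lock well, 48 mm in diameter, 35 mm deep, mouth 60 mm above the bench. At joint 0 a key's width must lie along y here (white bars on the desk mark it). Wards 14 mm high (pattern differs from start to start) stop a wrong key 14 mm above the floor, where it turns idly; the right key reaches the floor between lugs (11 mm high, 10 mm apart) that turn with it
- plug (a joint): angle of the lock in rad: 0 at the start (power off), grows clockwise seen from above to a stop at 1.4 (power on); stays where it is left, turning takes about 0.12 N m
- coach: white model coach, a bystander to be left alone; origin under its middle
- railcar: red model railcar, a bystander to be left alone; origin under its middle
- house: model house with blue roof, a bystander to be left alone; origin under its middle
- shop: brick model shop, a bystander to be left alone; origin under its middle
- mug: mug, a bystander to be left alone; origin under its middle

How it is judged (in metres and radians):
On the way, in this order (a step that is already met when the one before it is completed fails the run):
1. every lamp hangs on a hook (with the lock not yet turned) (((horizontal distance between lamp1 and hook1 below 0.075 m and height (world z) of lamp1 between 0.09 and 0.145 m and angle between lamp1's own z axis and vertical below 0.6 rad) or (horizontal distance between lamp1 and hook2 below 0.075 m and height (world z) of lamp1 between 0.09 and 0.145 m and angle between lamp1's own z axis and vertical below 0.6 rad) or (horizontal distance between lamp1 and hook3 below 0.075 m and height (world z) of lamp1 between 0.09 and 0.145 m and angle between lamp1's own z axis and vertical below 0.6 rad) or (horizontal distance between lamp1 and hook4 below 0.075 m and height (world z) of lamp1 between 0.09 and 0.145 m and angle between lamp1's own z axis and vertical below 0.6 rad)) and ((horizontal distance between lamp2 and hook1 below 0.075 m and height (world z) of lamp2 between 0.09 and 0.145 m and angle between lamp2's own z axis and vertical below 0.6 rad) or (horizontal distance between lamp2 and hook2 below 0.075 m and height (world z) of lamp2 between 0.09 and 0.145 m and angle between lamp2's own z axis and vertical below 0.6 rad) or (horizontal distance between lamp2 and hook3 below 0.075 m and height (world z) of lamp2 between 0.09 and 0.145 m and angle between lamp2's own z axis and vertical below 0.6 rad) or (horizontal distance between lamp2 and hook4 below 0.075 m and height (world z) of lamp2 between 0.09 and 0.145 m and angle between lamp2's own z axis and vertical below 0.6 rad)) and ((horizontal distance between lamp3 and hook1 below 0.075 m and height (world z) of lamp3 between 0.09 and 0.145 m and angle between lamp3's own z axis and vertical below 0.6 rad) or (horizontal distance between lamp3 and hook2 below 0.075 m and height (world z) of lamp3 between 0.09 and 0.145 m and angle between lamp3's own z axis and vertical below 0.6 rad) or (horizontal distance between lamp3 and hook3 below 0.075 m and height (world z) of lamp3 between 0.09 and 0.145 m and angle between lamp3's own z axis and vertical below 0.6 rad) or (horizontal distance between lamp3 and hook4 below 0.075 m and height (world z) of lamp3 between 0.09 and 0.145 m and angle between lamp3's own z axis and vertical below 0.6 rad)) and ((horizontal distance between lamp4 and hook1 below 0.075 m and height (world z) of lamp4 between 0.09 and 0.145 m and angle between lamp4's own z axis and vertical below 0.6 rad) or (horizontal distance between lamp4 and hook2 below 0.075 m and height (world z) of lamp4 between 0.09 and 0.145 m and angle between lamp4's own z axis and vertical below 0.6 rad) or (horizontal distance between lamp4 and hook3 below 0.075 m and height (world z) of lamp4 between 0.09 and 0.145 m and angle between lamp4's own z axis and vertical below 0.6 rad) or (horizontal distance between lamp4 and hook4 below 0.075 m and height (world z) of lamp4 between 0.09 and 0.145 m and angle between lamp4's own z axis and vertical below 0.6 rad))), for 0.3 s.
2. the lock is turned on by a key standing in it (value of joint plug above 1.2 rad and ((horizontal distance between key1 and lock below 0.02 m and height (world z) of key1 below 0.045 m) or (horizontal distance between key2 and lock below 0.02 m and height (world z) of key2 below 0.045 m) or (horizontal distance between key3 and lock below 0.02 m and height (world z) of key3 below 0.045 m))), for 0.1 s.
At the end, for the whole second after the job is handed in: every lamp hangs on a hook (underside within 75 mm sideways of the arm's middle, 90 to 145 mm up, tilted under 0.6 rad; it may swing a little); the lock stands past 1.2 rad; every key stands at rest in a slot (origin within 12 mm of the slot floor's middle, tilted under 0.25 rad) (all of step 1 and (distance between key1 and slot1 below 0.012 m or distance between key1 and slot2 below 0.012 m or distance between key1 and slot3 below 0.012 m) and angle between each of key1, key2, key3's own z axis and vertical below 0.25 rad and linear speed of each of key1, key2, key3 below 0.05 m/s and (distance between key2 and slot1 below 0.012 m or distance between key2 and slot2 below 0.012 m or distance between key2 and slot3 below 0.012 m) and (distance between key3 and slot1 below 0.012 m or distance between key3 and slot2 below 0.012 m or distance between key3 and slot3 below 0.012 m) and value of joint plug above 1.2 rad); the robot touches nothing.
It fails at once if a bystander (model or mug) is shifted by more than 40 mm (distance of any of coach, railcar, house, shop, mug from where it was at the start of the episode above 0.04 m).
Of lamp1, lamp2, lamp3, lamp4 only 2 to 4 are there at a start; the rules pass over those that are not, and their reading is None.
At some moment in a run one of lamp1, lamp2, lamp3, lamp4 may be knocked a few centimetres aside while the robot is not near it.
It also fails if it takes over 210 s, if anything falls off the work surface, if the arm or the gripper's body presses on something with over 40 N, if the wrist force passes 120 N, or if a joint passes its speed limit or range.

## Robot

A 6-joint arm with a two-finger parallel gripper is mounted at the origin on the work surface. World frame = base frame: x ahead of the robot, y to its left, z up, the work surface at z = 0. Lengths are in m, angles in degrees, forces in N, time in s.
With the tool pointing down it reaches from about 0.35 to 0.925 m from the base axis. Payload 6.4 kg.
Tool frame: the origin (TCP) lies at the very end of the fingers, on their centre line; the grasp point (between the pads) lies 19 mm behind it; z points along the fingers, y is the line along which they close (so a half turn about z gives the same grasp; the last joint's range is limited). The gripper opens to 94 mm and grips with 3 to 60 N. Pads are 16 mm wide; open, the fingers measure 119 mm over their backs; the gripper's body (75 mm by 177 mm) begins 78 mm behind the grasp point.
Start: joints at [62.389, 14.043, 89.255, -0, 76.702, -9.975], TCP at [0.197, 0.619, 0.205] pointing down, gripper open.
Joint ranges: [-179.41, 179.41], [-58.25, 129.5], [7.25, 145.43], [-54.29, 234.29], [11.92, 165.04], [-157.13, 157.13]. Speed limits (degrees/s): [147.25, 147.25, 180, 180, 180, 180].

## Interface

Orientations are given as [roll, pitch, yaw] about the fixed x, y, z axes, in that order (R = Rz(yaw) Ry(pitch) Rx(roll)).
In Python, from plant import manip gives the robot as it stands.
- The arm moves only by the tool servo_tool, never from a script. Its argument "moves" is a list of rows, each a list of 7 numbers: the shift along the tool's x, y, z in mm, then the turn, a rotation vector about the tool's x, y, z in rad, then the closure in counts, from 0 (fully open) to 255 (shut). A call has 1 to 12 rows; each row is the pose to reach, as a shift and turn from the pose commanded when the call began, along the tool's axes at that moment; what a row does not reach only later rows make up. A row lasts 1/8 s, in which the tool goes at most 62.5 mm and 10.7 degrees, less where a joint would pass 70% of its speed; a pose out of reach is approached as far as the arm can. A call with a gripper value outside its range is refused whole. The fingers move at their own pace and stop on an object; "grip_force" is the grip in N (left out, the last holds). Time passes only in rows, so rows that repeat a pose let the fingers close. It gives the time, the measured TCP pose, the force, the opening and the grip force at its end, in the units of the state.
- manip.get_obs(): the state, without advancing time (a new reading comes with each control period).
- manip.get_image(name): name is "side" or "top" or "wrist"; returns a dict with "frame" (384x512x3 uint8, red, green, blue), "camera_matrix" (3x3 intrinsics, pixels), "R" (3x3) and "t" (3): a world point X has camera coordinates R X + t; the wrist camera has in their place "T_tool_cam" (4x4, takes a point from camera to tool coordinates, whose origin is the TCP and whose axes are the flange's). Camera axes: x right, y down, z forward; pixel columns grow to the right and rows downward; lengths in m; the calibration is good to about 2 mm. A picture is of the moment at which its call begins: read the wrist's pose just before it. There is no depth.
- manip.job_done(): hands the job in; it is judged then, once.
The state is a dict: "clock": time; "qpos": joint angles; "qvel": joint speeds; "joint_torque": joint torques, N m; "ee_pos": TCP position; "ee_rot": TCP orientation; "force": force on the tool from outside, world axes, zero at the start; "torque": the same for the moment, N m; "gripper_width": finger opening in m; "finger_force": force on a finger pad.
Only numpy, scipy, OpenCV 4.12 (cv2) and the standard library are available. Lean on these libraries where they do the work, as an engineer would, in place of code of your own. Each camera call takes 0.05 s, during which the arm holds its last target. There are 200 camera calls.

## Working session

There is one attempt and no reset: what is moved stays moved. The work goes in short steps, Python scripts to look and compute and a tool call to move; the robot and the scene stay as the last step left them, time stands still between calls to the robot, and variables do not carry over. Pictures are saved under pics/ and viewed, at most 14 in all, crops included, and the job is handed in when it is done.

Besides the shell and the picture viewer there is one more tool, called after "Emit:" as name(argument=value, ...) on one line, values as JSON. servo_tool: Moves the arm, as the interface text tells. Its arguments: {"type":"object","properties":{"moves":{"type":"array","items":{"type":"array","items":{"type":"number"}}},"grip_force":{"type":"number"}},"required":["moves"]}

```bash
mkdir -p pics; ls
cat > h.py <<'E'
import numpy as np, cv2
from plant import manip
from scipy.spatial.transform import Rotation as Ro
def snap(n,fn=None):
    o=manip.get_obs(); d=manip.get_image(n)
    if fn: cv2.imwrite('pics/'+fn+'.png',cv2.cvtColor(d['frame'],cv2.COLOR_RGB2BGR))
    K=np.array(d['camera_matrix'])
    if n=='wrist':
        T=np.array(d['T_tool_cam']); Rt=Ro.from_euler('xyz',o['ee_rot'],degrees=True).as_matrix()
        Rwc=Rt@T[:3,:3]; c=Rt@T[:3,3]+np.array(o['ee_pos'])
    else:
        Rwc=np.array(d['R']).T; c=-Rwc@np.array(d['t'])
    return d['frame'],K,Rwc,c
def ray(v,u,K,Rwc,c,z):
    d=Rwc@np.linalg.inv(K)@np.array([v,u,1.]); return c+d*(z-c[2])/d[2]
def proj(X,K,Rwc,c):
    p=K@(Rwc.T@(np.array(X)-c)); return p[:2]/p[2]
E
python3 - <<'E'
from h import *
print(manip.get_obs())
for n in('side','top','wrist'):
    f,K,R,c=snap(n,n+'0'); print(n,K.tolist(),R.round(3).tolist(),c.round(3))
E
```

```text
pics
{'clock': 0.0, 'qpos': array([ 6.23900075e+01,  1.40831808e+01,  8.93236750e+01, -1.22970414e-03,
        7.67002898e+01, -9.97425288e+00]), 'qvel': array([ 0.02695784,  0.06464943,  0.05902186, -0.05854672, -0.00333023,
       -0.03421048]), 'joint_torque': array([-7.01321478e-04, -4.15839171e+01, -3.14602089e+01,  6.84644748e-02,
        3.33073223e-02, -1.69963155e-04]), 'ee_pos': array([0.19663968, 0.61892477, 0.20436742]), 'ee_rot': array([-1.79894267e+02, -1.73800989e-02,  1.62364528e+02]), 'force': array([-0.4071157 , -0.28287444,  0.88687825]), 'torque': array([-0.03885498,  0.03924652,  0.01328578]), 'finger_force': 0.0, 'gripper_width': 0.09413599277533616}
side [[370.98900392717235, 0.0, 248.25342907034215], [0.0, 370.98900392717235, 191.58216345899743], [0.0, 0.0, 1.0]] [[0.949, -0.229, 0.217], [-0.315, -0.649, 0.692], [-0.018, -0.725, -0.688]] [ 0.251 -0.665  0.826]
top [[355.4544835757301, 0.0, 260.2140617785961], [0.0, 355.4544835757301, 197.69986071397685], [0.0, 0.0, 1.0]] [[-0.019, -0.992, 0.128], [-1.0, 0.017, -0.016], [0.014, -0.128, -0.992]] [0.32  0.019 1.173]
wrist [[327.98386749379773, 0.0, 254.16215294834225], [0.0, 327.98386749379773, 191.07586272654623], [0.0, 0.0, 1.0]] [[0.303, 0.92, 0.249], [0.953, -0.292, -0.081], [-0.001, 0.262, -0.965]] [0.124 0.642 0.383]
```

View pics/side0.png

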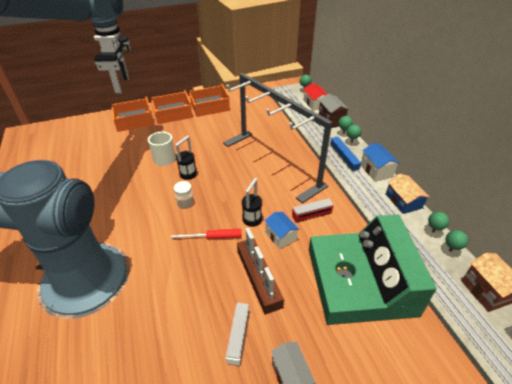

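View pics/top0.png

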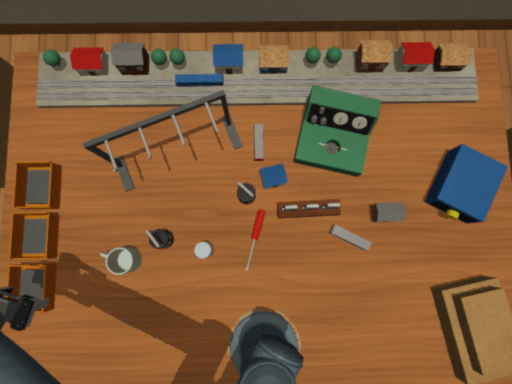

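The side view shows two lamps, at (187,163) and (252,208), plus the rack, key block (260,270) and desk (355,270). The top view shows the same: lamps (160,239) and (246,193), rack hooks at about (110..215,120..160), key block (309,209), lock (332,148). The white thing at (203,250) has no bail.

Run:
```python
import cv2
a=cv2.imread('pics/top0.png')[75:275,75:395]
cv2.imwrite('pics/topc.png',cv2.resize(a,None,fx=2.5,fy=2.5,interpolation=cv2.INTER_CUBIC))
a=cv2.imread('pics/side0.png')[60:320,130:450]
cv2.imwrite('pics/sidec.png',cv2.resize(a,None,fx=2.3,fy=2.3,interpolation=cv2.INTER_CUBIC))
```

```text
(no output)
```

View pics/topc.png

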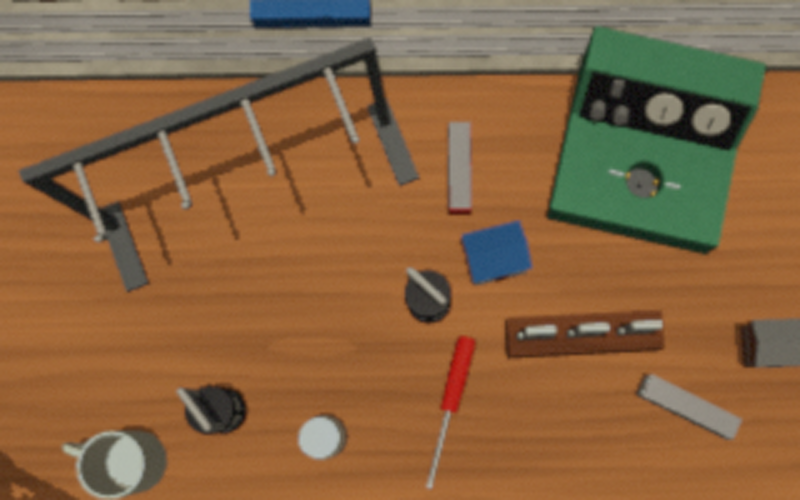

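View pics/sidec.png

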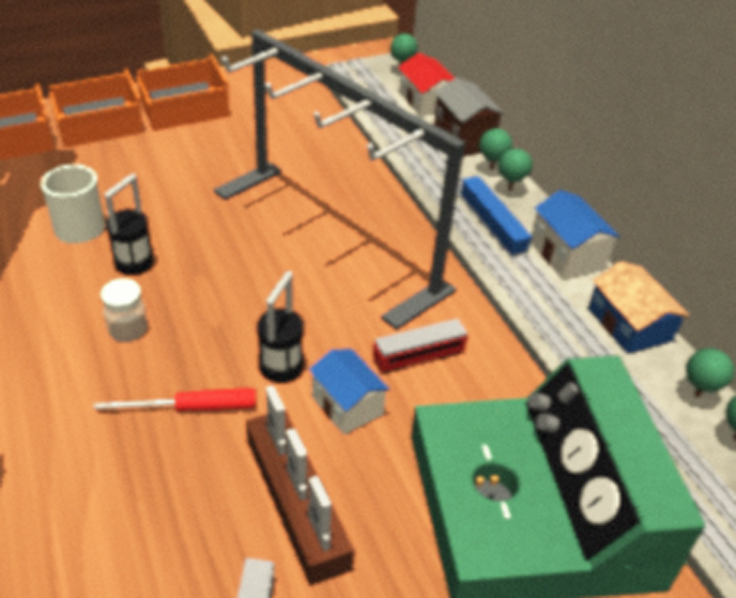

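The crops show lamp bails at topc (427,285) and (195,410), hook tips at (101,237), (186,203), (272,171) and (355,139), key bows near (538,331), (590,328) and (642,325), and the lock at (643,182) with white bars at (615,172) and (672,186).

Run:
```python
from h import *
f,K,R,c=snap('top')
def p(x,y,z): return ray((x+.5)/2.5+74.5,(y+.5)/2.5+74.5,K,R,c,z)
f2=snap('side')[1:]
def show(n,a,b,z):
    A,B=p(*a,z),p(*b,z);m=(A+B)/2;d=B-A
    s=proj(m,*f2); print(n,A[:2].round(3),B[:2].round(3),'mid',m.round(3),'len',np.hypot(*d[:2]).round(3),'ang',np.degrees(np.arctan2(d[1],d[0])).round(1),'sidecrop',((s-[130,60])*2.3).round())
show('lampA',(410,270),(445,300),.143)
show('lampB',(181,392),(209,428),.143)
for a,b in (((80,167),(101,237)),((163,133),(186,203)),((246,100),(272,171)),((328,70),(355,139))): show('hook',a,b,.255)
show('rail',(24,174),(372,43),.254)
for a,b in (((520,333),(556,330)),((572,331),(609,327)),((624,328),(662,323))): show('key',a,b,.112)
show('block',(507,338),(662,332),.042)
show('lockbars',(615,172),(672,186),.06)
show('mug',(85,465),(125,465),.09)
show('jar',(300,437),(340,437),.05)
show('house',(465,250),(530,250),.05)
show('coach',(460,125),(460,210),.03)
```

```text
lampA [0.498 0.065] [0.462 0.024] mid [0.48  0.045 0.143] len 0.054 ang -131.8 sidecrop [277. 287.]
lampB [0.36  0.329] [0.319 0.297] mid [0.34  0.313 0.143] len 0.053 ang -141.8 sidecrop [116. 185.]
hook [0.595 0.407] [0.519 0.383] mid [0.557 0.395 0.255] len 0.08 ang -162.0 sidecrop [248.  56.]
hook [0.631 0.321] [0.554 0.295] mid [0.593 0.308 0.255] len 0.081 ang -161.3 sidecrop [292.  81.]
hook [0.666 0.233] [0.588 0.205] mid [0.627 0.219 0.255] len 0.084 ang -160.1 sidecrop [341. 109.]
hook [0.699 0.146] [0.621 0.117] mid [0.66  0.131 0.255] len 0.082 ang -159.5 sidecrop [393. 140.]
rail [0.589 0.466] [0.729 0.098] mid [0.659 0.282 0.254] len 0.394 ang -69.1 sidecrop [345.  82.]
key [ 0.425 -0.065] [ 0.428 -0.108] mid [ 0.426 -0.087  0.112] len 0.043 ang -86.2 sidecrop [269. 396.]
key [ 0.426 -0.127] [ 0.43  -0.172] mid [ 0.428 -0.15   0.112] len 0.045 ang -84.8 sidecrop [289. 440.]
key [ 0.429 -0.19 ] [ 0.434 -0.236] mid [ 0.431 -0.213  0.112] len 0.046 ang -83.5 sidecrop [314. 488.]
block [ 0.426 -0.054] [ 0.43  -0.253] mid [ 0.428 -0.153  0.042] len 0.199 ang -88.8 sidecrop [290. 482.]
lockbars [ 0.637 -0.197] [ 0.617 -0.27 ] mid [ 0.627 -0.234  0.06 ] len 0.076 ang -105.1 sidecrop [492. 481.]
mug [0.278 0.458] [0.277 0.41 ] mid [0.277 0.434 0.09 ] len 0.048 ang -91.1 sidecrop [ 65. 178.]
jar [0.305 0.208] [0.305 0.159] mid [0.305 0.184 0.05 ] len 0.05 ang -91.1 sidecrop [119. 302.]
house [ 0.539 -0.002] [ 0.538 -0.085] mid [ 0.539 -0.044  0.05 ] len 0.084 ang -90.9 sidecrop [347. 380.]
coach [0.713 0.001] [0.597 0.003] mid [0.655 0.002 0.03 ] len 0.116 ang 179.0 sidecrop [417. 342.]
```

```bash
cat > go.py <<'E'
import sys
from h import *
def go(x,y,z,yaw):
    o=manip.get_obs(); R0=Ro.from_euler('xyz',o['ee_rot'],degrees=True)
    R1=Ro.from_euler('xyz',[180,0,yaw],degrees=True)
    s=R0.inv().apply(np.array([x,y,z])-o['ee_pos'])*1000; r=(R0.inv()*R1).as_rotvec()
    print('t %.1f at'%o['clock'],o['ee_pos'].round(4),o['ee_rot'].round(2),'q',o['qpos'].round(0),'w %.4f'%o['gripper_width'],'F',o['force'].round(1))
    print('shift',s.round(1),'rot',r.round(4))
if __name__=='__main__': go(*map(float,sys.argv[1:]))
E
python3 go.py .34 .313 .25 128.2
```

```text
t 0.2 at [0.1968 0.6192 0.205 ] [-1.7995e+02 -1.0000e-02  1.6237e+02] q [ 62.  14.  89.   0.  77. -10.] w 0.0938 F [0.4 0.4 0.6]
shift [-229.2 -248.5  -44.9] rot [-8.000e-04  1.000e-04  5.963e-01]
```

Emit:
servo_tool(moves=[[-45,-50,-45,0,0,0.1,0],[-90,-100,-45,0,0,0.25,0],[-140,-150,-45,0,0,0.4,0],[-185,-200,-45,0,0,0.5,0],[-220,-240,-45,0,0,0.596,0],[-229,-248.5,-45,0,0,0.596,0],[-229,-248.5,-45,0,0,0.596,0],[-229,-248.5,-45,0,0,0.596,0]])

```text
clock: 1.25
ee_pos: [0.3397, 0.3138, 0.2505]
ee_rot: [180.0, -0.0, 128.2]
force: [0.0, 0.0, 0.2]
gripper_width: 0.094
finger_force: 0.0
```

```bash
python3 go.py .34 .313 .25 128.2
python3 - <<'E'
from h import *
f,K,R,c=snap('wrist','w1')
print(proj([.34,.313,.14],K,R,c),proj([.34,.313,.08],K,R,c),proj([.34,.313,.0],K,R,c))
E
```

```text
t 1.2 at [0.3397 0.3138 0.2505] [ 1.7999e+02 -2.0000e-02  1.2823e+02] q [ 29. -14. 113.   0.  81. -10.] w 0.0940 F [0.  0.  0.2]
shift [-0.8 -0.2  0.5] rot [ 0.0002 -0.0004  0.0004]
[253.74275568 189.47733159] [253.78221577 175.32193592] [253.81846756 162.31744236]
```

View pics/w1.png

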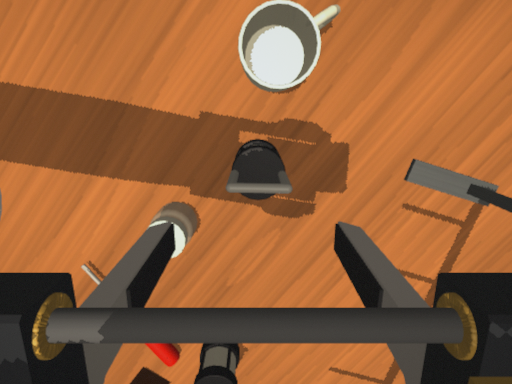

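The wrist view shows lamp B's bail bar from (229,187) to (291,188), square to the camera, and the mug well clear at (280,45).

Run:
```python
from h import *
f,K,R,c=snap('wrist')
a=ray(229,187,K,R,c,.143);b=ray(291,188.5,K,R,c,.143);d=b-a;m=(a+b)/2
yaw=np.degrees(np.arctan2(d[1],d[0]))+90
print(a,b,m,np.hypot(*d[:2]),yaw)
from go import go
go(m[0],m[1],.098,yaw%180)
```

```text
[0.32038344 0.30190967 0.143     ] [0.3651558  0.33545051 0.143     ] [0.34276962 0.31868009 0.143     ] 0.05594240052626667 126.83840749668755
t 1.4 at [0.3394 0.3142 0.2504] [-1.7999e+02 -2.0000e-02  1.2831e+02] q [ 29. -14. 113.   0.  81. -10.] w 0.0937 F [0.  0.4 0.6]
shift [  1.4   5.5 152.4] rot [-0.0001 -0.0003  0.0257]
```

Emit:
servo_tool(moves=[[1,5,40,0,0,0.02,0],[1,5,80,0,0,0.02,0],[1,5,120,0,0,0.02,0],[1,5,145,0,0,0.02,0],[1,5,152,0,0,0.02,0],[1,5,152,0,0,0.02,0],[1,5,152,0,0,0.02,150],[1,5,152,0,0,0.02,255],[1,5,152,0,0,0.02,255],[1,5,152,0,0,0.02,255],[1,5,152,0,0,0.02,255],[1,5,152,0,0,0.02,255]], grip_force=35)

```text
clock: 2.85
ee_pos: [0.3433, 0.3172, 0.0988]
ee_rot: [180.0, 0.0, 127.1]
force: [-2.2, -1.5, 4.4]
gripper_width: 0.0605
finger_force: 35.0
```

```bash
python3 go.py .34 .313 .3 200.5
```

```text
t 2.9 at [0.3433 0.3172 0.0988] [1.8000e+02 1.0000e-02 1.2707e+02] q [ 29.  -3. 120.  -0.  63.  -8.] w 0.0605 F [-2.2 -1.5  4.4]
shift [  -1.3   -5.1 -201.2] rot [-0.0000e+00  1.0000e-04 -1.2816e+00]
```

```bash
python3 go.py .457 .3585 .2415 200.5;  python3 go.py .560 .397 .2415 200.5
```

```text
t 2.9 at [0.3433 0.3172 0.0988] [1.8000e+02 1.0000e-02 1.2707e+02] q [ 29.  -3. 120.  -0.  63.  -8.] w 0.0605 F [-2.2 -1.5  4.4]
shift [ -35.6  115.7 -142.7] rot [-0.0000e+00  1.0000e-04 -1.2816e+00]
t 2.9 at [0.3433 0.3172 0.0988] [1.8000e+02 1.0000e-02 1.2707e+02] q [ 29.  -3. 120.  -0.  63.  -8.] w 0.0605 F [-2.2 -1.5  4.4]
shift [ -66.9  221.  -142.7] rot [-0.0000e+00  1.0000e-04 -1.2816e+00]
```

Emit:
servo_tool(moves=[[0,0,-20,0,0,0,255],[0,0,-50,0,0,-0.1,255],[0,0,-80,0,0,-0.25,255],[0,0,-110,0,0,-0.4,255],[-5,15,-135,0,0,-0.55,255],[-10,35,-143,0,0,-0.7,255],[-17,55,-143,0,0,-0.85,255],[-23,75,-143,0,0,-1.0,255],[-29,95,-143,0,0,-1.12,255],[-33,108,-143,0,0,-1.22,255],[-36,116,-143,0,0,-1.28,255],[-36,116,-143,0,0,-1.28,255]])

```text
clock: 4.35
ee_pos: [0.4573, 0.3581, 0.2401]
ee_rot: [-180.0, -0.1, -159.7]
force: [-0.1, -0.4, -2.9]
gripper_width: 0.0604
finger_force: 35.0
```

```bash
python3 go.py .560 .397 .2415 200.5
python3 - <<'E'
from h import *
snap('side','s2')
f=cv2.imread('pics/s2.png')[60:220,130:340]; f=cv2.resize(f,None,fx=2.8,fy=2.8,interpolation=cv2.INTER_CUBIC)
g=cv2.resize(cv2.cvtColor(snap('top')[0],cv2.COLOR_RGB2BGR)[75:235,80:260],None,fx=2.8,fy=2.8,interpolation=cv2.INTER_CUBIC)
cv2.imwrite('pics/s2c.png',cv2.resize(np.hstack([f,g]),(800,329)))
E
```

```text
t 4.3 at [0.4573 0.3581 0.2401] [-1.7999e+02 -1.2000e-01 -1.5965e+02] q [ 27.   3.  98.   0.  79. -83.] w 0.0604 F [-0.1 -0.4 -2.9]
shift [-109.8    0.7   -1.6] rot [-0.0001 -0.0021 -0.0027]
```

View pics/s2c.png

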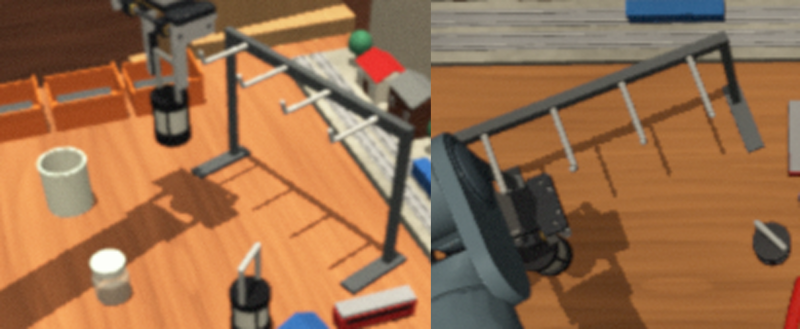

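Emit:
servo_tool(moves=[[-15,0,-2,0,0,0,255],[-35,0,-2,0,0,0,255],[-55,0,-2,0,0,0,255],[-75,0,-2,0,0,0,255],[-92,1,-2,0,0,0,255],[-105,1,-2,0,0,0,255],[-110,1,-2,0,0,0,255],[-110,1,-2,0,0,0,255]])

```text
clock: 5.45
ee_pos: [0.56, 0.3976, 0.2433]
ee_rot: [-180.0, -0.0, -159.6]
force: [-0.1, -0.4, -2.8]
gripper_width: 0.0605
finger_force: 35.0
```

```bash
python3 go.py .560 .397 .212 200.5
python3 - <<'E'
from h import *
f=cv2.cvtColor(snap('side')[0],cv2.COLOR_RGB2BGR)[70:150,190:290]; f=cv2.resize(f,None,fx=4,fy=4,interpolation=cv2.INTER_CUBIC)
g=cv2.resize(cv2.cvtColor(snap('wrist')[0],cv2.COLOR_RGB2BGR),(427,320))
cv2.imwrite('pics/s3.png',np.hstack([f[:320],g])[:,:800])
E
```

```text
t 5.5 at [0.56   0.3976 0.2433] [-1.800e+02 -3.000e-02 -1.596e+02] q [ 26.  17.  81.   0.  81. -84.] w 0.0605 F [-0.1 -0.4 -2.8]
shift [ 0.2 -0.5 31.3] rot [-0.     -0.0006 -0.0017]
```

View pics/s3.png

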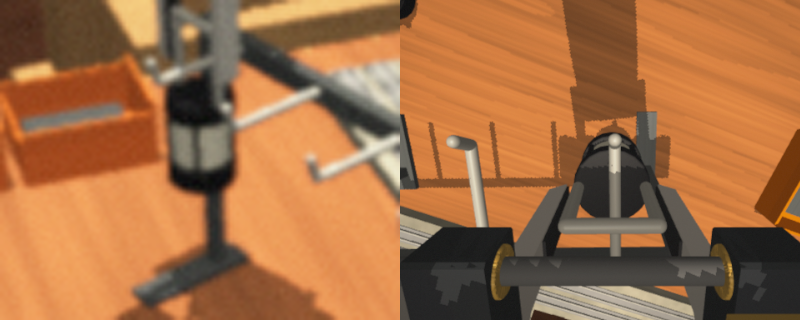

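The right half (wrist) shows the hook arm passing centrally through the bail window. I'll lower, release and lift.

Emit:
servo_tool(moves=[[0,0,10,0,0,0,255],[0,0,20,0,0,0,255],[0,0,28,0,0,0,255],[0,0,30,0,0,0,255],[0,0,30,0,0,0,255],[0,0,30,0,0,0,150],[0,0,30,0,0,0,60],[0,0,30,0,0,0,0],[0,0,30,0,0,0,0],[0,0,20,0,0,0,0],[0,0,-10,0,0,0,0],[0,0,-50,0,0,0,0]])

```text
clock: 7.05
ee_pos: [0.5598, 0.3974, 0.294]
ee_rot: [-180.0, -0.1, -159.6]
force: [-0.2, 0.8, 0.6]
gripper_width: 0.094
finger_force: 0.0
```

```bash
python3 go.py .48 .045 .3 138.2
python3 - <<'E'
from h import *
f=cv2.cvtColor(snap('side')[0],cv2.COLOR_RGB2BGR)
cv2.imwrite('pics/s4.png',f)
E
```

```text
t 7.0 at [0.5598 0.3974 0.294 ] [-1.7999e+02 -1.0000e-01 -1.5959e+02] q [ 26.  16.  78.  -0.  86. -84.] w 0.0940 F [-0.2  0.8  0.6]
shift [ 197.6 -302.5   -5.6] rot [-0.0011 -0.0014  1.0857]
```

Emit:
servo_tool(moves=[[15,-15,-15,0,0,0,0],[45,-60,-20,0,0,0.1,0],[75,-110,-20,0,0,0.25,0],[105,-160,-20,0,0,0.4,0],[135,-210,-20,0,0,0.55,0],[165,-255,-20,0,0,0.7,0],[185,-285,0,0,0,0.85,0],[197,-300,20,0,0,1.0,0],[198,-302,40,0,0,1.086,0],[198,-302,45,0,0,1.086,0],[198,-302,45,0,0,1.086,0]])

```text
clock: 8.48
ee_pos: [0.4802, 0.0458, 0.249]
ee_rot: [180.0, 0.0, 138.3]
force: [0.5, -0.1, -0.6]
gripper_width: 0.0941
finger_force: 0.0
```

```bash
python3 go.py .48 .045 .25 138.2
python3 - <<'E'
from h import *
f,K,R,c=snap('wrist','w5'); print(proj([.48,.045,.143],K,R,c))
g=cv2.cvtColor(snap('side')[0],cv2.COLOR_RGB2BGR)[70:150,190:250]; g=cv2.resize(g,(288,384),interpolation=cv2.INTER_CUBIC)
cv2.imwrite('pics/w5.png',np.hstack([f[...,::-1],g]))
E
```

```text
t 8.5 at [0.4802 0.0458 0.249 ] [1.7998e+02 3.0000e-02 1.3828e+02] q [ -8. -11. 110.   0.  81. -56.] w 0.0941 F [ 0.5 -0.1 -0.6]
shift [-0.4 -0.7 -1. ] rot [0.0004 0.0005 0.0014]
[253.19111409 190.18037687]
```

View pics/w5.png

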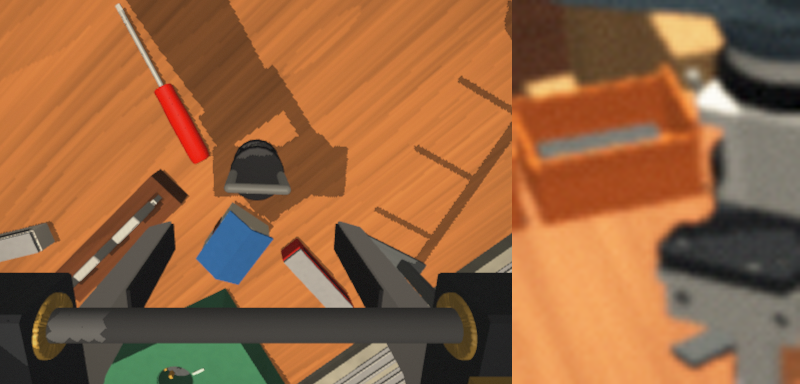

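The wrist view shows lamp A's bar from (226,186) to (289,190). The house, at (235,245), is lower than the fingertips will be.

Run:
```python
from h import *
f,K,R,c=snap('wrist')
a=ray(226,186.5,K,R,c,.143);b=ray(289,189.5,K,R,c,.143);d=b-a;m=(a+b)/2
yaw=np.degrees(np.arctan2(d[1],d[0]))+90
print(m,np.hypot(*d[:2]),yaw)
from go import go
go(m[0],m[1],.098,yaw%180)
```

```text
[0.48172717 0.04915544 0.143     ] 0.05674311818428509 135.4181205255822
t 8.6 at [0.4805 0.0458 0.2496] [1.7995e+02 8.0000e-02 1.3826e+02] q [ -8. -11. 110.  -0.  81. -56.] w 0.0942 F [-1.1  0.3  0.3]
shift [  1.6   3.2 151.6] rot [0.001  0.0015 0.0495]
```

Emit:
servo_tool(moves=[[1,3,40,0,0,0.04,0],[1,3,80,0,0,0.04,0],[1,3,120,0,0,0.04,0],[1,3,145,0,0,0.04,0],[1,3,151,0,0,0.04,0],[1,3,151,0,0,0.04,0],[1,3,151,0,0,0.04,150],[1,3,151,0,0,0.04,255],[1,3,151,0,0,0.04,255],[1,3,151,0,0,0.04,255],[1,3,151,0,0,0.04,255],[1,3,151,0,0,0.04,255]], grip_force=35)

```text
clock: 10.12
ee_pos: [0.4814, 0.0484, 0.0978]
ee_rot: [180.0, 0.0, 135.9]
force: [-1.8, -0.5, 3.3]
gripper_width: 0.0603
finger_force: 35.0
```

```bash
python3 go.py .549 .089 .2415 200.5;  python3 go.py .661 .131 .2415 200.5
```

```text
t 10.1 at [0.4814 0.0484 0.0978] [1.7999e+02 2.0000e-02 1.3590e+02] q [ -8.  -1. 118.  -0.  63. -54.] w 0.0603 F [-1.8 -0.5  3.3]
shift [ -20.3   76.2 -143.7] rot [-1.0000e-04  4.0000e-04 -1.1276e+00]
t 10.1 at [0.4814 0.0484 0.0978] [1.7999e+02 2.0000e-02 1.3590e+02] q [ -8.  -1. 118.  -0.  63. -54.] w 0.0603 F [-1.8 -0.5  3.3]
shift [ -71.5  184.3 -143.7] rot [-1.0000e-04  4.0000e-04 -1.1276e+00]
```

Emit:
servo_tool(moves=[[0,0,-20,0,0,0,255],[0,0,-50,0,0,-0.05,255],[0,0,-80,0,0,-0.2,255],[0,0,-110,0,0,-0.35,255],[-3,10,-135,0,0,-0.5,255],[-7,25,-145,0,0,-0.65,255],[-11,40,-145,0,0,-0.8,255],[-15,55,-145,0,0,-0.93,255],[-18,68,-145,0,0,-1.05,255],[-20,76,-145,0,0,-1.128,255],[-20,76,-145,0,0,-1.128,255],[-20,76,-145,0,0,-1.128,255]])

```text
clock: 11.62
ee_pos: [0.5479, 0.089, 0.2418]
ee_rot: [180.0, -0.1, -159.5]
force: [-0.3, 0.6, -1.3]
gripper_width: 0.0603
finger_force: 35.0
```

```bash
python3 go.py .661 .131 .2415 200.5
```

```text
t 11.6 at [0.5479 0.089  0.2418] [ 1.7998e+02 -7.0000e-02 -1.5954e+02] q [  -2.   -0.  101.   -0.   79. -113.] w 0.0603 F [-0.3  0.6 -1.3]
shift [-1.207e+02 -2.000e-01  1.000e-01] rot [ 0.0004 -0.0012 -0.0007]
```

Emit:
servo_tool(moves=[[-15,0,-1,0,0,0,255],[-35,0,-1,0,0,0,255],[-55,0,-1,0,0,0,255],[-75,0,-1,0,0,0,255],[-95,0,-1,0,0,0,255],[-112,0,-1,0,0,0,255],[-121,0,-1,0,0,0,255],[-121,0,-1,0,0,0,255]])

```text
clock: 12.62
ee_pos: [0.6621, 0.1317, 0.2432]
ee_rot: [180.0, -0.0, -159.5]
force: [-0.9, 0.8, -1.3]
gripper_width: 0.0604
finger_force: 35.0
```

```bash
python3 go.py .661 .131 .212 200.5
python3 - <<'E'
from h import *
g=cv2.resize(cv2.cvtColor(snap('wrist')[0],cv2.COLOR_RGB2BGR),(427,320))
f=cv2.resize(cv2.cvtColor(snap('side')[0],cv2.COLOR_RGB2BGR)[60:220,170:350],(360,320),interpolation=cv2.INTER_CUBIC)
cv2.imwrite('pics/s6.png',np.hstack([f,g]))
E
```

```text
t 12.6 at [0.6621 0.1317 0.2432] [ 1.8000e+02 -2.0000e-02 -1.5948e+02] q [   2.   16.   83.   -0.   81. -109.] w 0.0604 F [-0.9  0.8 -1.3]
shift [ 1.3 -0.2 31.2] rot [ 0.0001 -0.0003  0.0004]
```

View pics/s6.png

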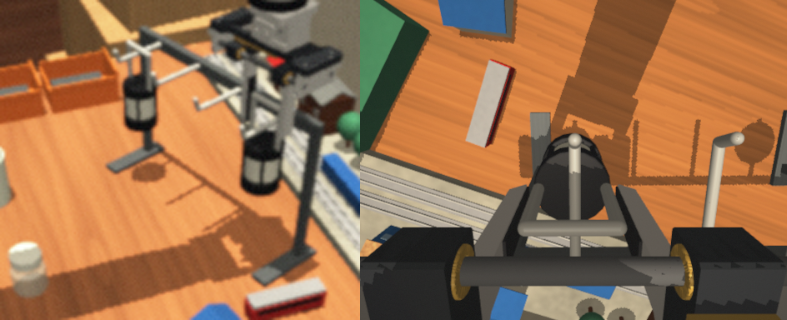

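The first lamp hangs on hook 1 (left image, about (140,100)). For the second, the hook arm passes centrally through the bail, with the tip at (575,142).

Emit:
servo_tool(moves=[[0,0,10,0,0,0,255],[0,0,20,0,0,0,255],[0,0,28,0,0,0,255],[0,0,30,0,0,0,255],[0,0,30,0,0,0,255],[0,0,30,0,0,0,150],[0,0,30,0,0,0,60],[0,0,30,0,0,0,0],[0,0,30,0,0,0,0],[0,0,20,0,0,0,0],[0,0,-10,0,0,0,0],[0,0,-70,0,0,0,0]])

```text
clock: 14.22
ee_pos: [0.6604, 0.1315, 0.312]
ee_rot: [179.9, -0.3, -159.5]
force: [0.7, -0.8, -0.2]
gripper_width: 0.0939
finger_force: 0.0
```

```bash
python3 go.py .428 -.15 .25 3;python3 go.py .428 -.15 .25 183
```

```text
t 14.2 at [0.6604 0.1315 0.312 ] [ 179.89   -0.31 -159.48] q [   2.   14.   79.   -0.   88. -109.] w 0.0939 F [ 0.7 -0.8 -0.2]
shift [ 316.  -182.3   63.4] rot [ 8.2000e-03  1.5000e-03 -2.8358e+00]
t 14.2 at [0.6604 0.1315 0.312 ] [ 179.89   -0.31 -159.48] q [   2.   14.   79.   -0.   88. -109.] w 0.0939 F [ 0.7 -0.8 -0.2]
shift [ 316.  -182.3   63.4] rot [ 0.001  -0.0057  0.3058]
```

```bash
python3 go.py .428 -.15 .22 92
```

```text
t 14.2 at [0.6604 0.1315 0.312 ] [ 179.89   -0.31 -159.48] q [   2.   14.   79.   -0.   88. -109.] w 0.0939 F [ 0.7 -0.8 -0.2]
shift [ 315.8 -182.3   93.4] rot [-0.0039 -0.0055  1.894 ]
```

Emit:
servo_tool(moves=[[20,0,-5,0,0,0.1,0],[60,-20,-5,0,0,0.28,0],[100,-40,0,0,0,0.46,0],[140,-65,20,0,0,0.64,0],[180,-90,40,0,0,0.82,0],[220,-115,60,0,0,1.0,0],[255,-140,75,0,0,1.18,0],[285,-160,85,0,0,1.36,0],[305,-175,90,0,0,1.54,0],[316,-182,93,0,0,1.72,0],[316,-182,93,0,0,1.89,0],[316,-182,93,0,0,1.89,0]])

```text
clock: 15.72
ee_pos: [0.4298, -0.15, 0.2213]
ee_rot: [179.9, 0.0, 92.3]
force: [0.3, -0.0, -0.8]
gripper_width: 0.0936
finger_force: 0.0
```

```bash
python3 go.py .428 -.15 .22 92
python3 - <<'E'
from h import *
f,K,R,c=snap('wrist','w7')
for X in ((.426,-.087),(.428,-.15),(.431,-.213)): print(proj([*X,.112],K,R,c))
side=cv2.cvtColor(snap('side')[0],cv2.COLOR_RGB2BGR)[60:220,170:350]
cv2.imwrite('pics/w7.png',np.hstack([f[...,::-1],cv2.resize(side,(288,256),interpolation=cv2.INTER_CUBIC)[np.minimum(np.arange(384),255)]]))
E
```

```text
t 15.7 at [ 0.4298 -0.15    0.2213] [1.7994e+02 5.0000e-02 9.2330e+01] q [-34. -14. 116.  -0.  78. -36.] w 0.0936 F [ 0.3 -0.  -0.8]
shift [ 0.1 -1.8  1.3] rot [0.0011 0.0008 0.0057]
[252.44034025 117.77060006]
[251.92497441 188.78687855]
[252.50587518 252.36605241]
```

View pics/w7.png

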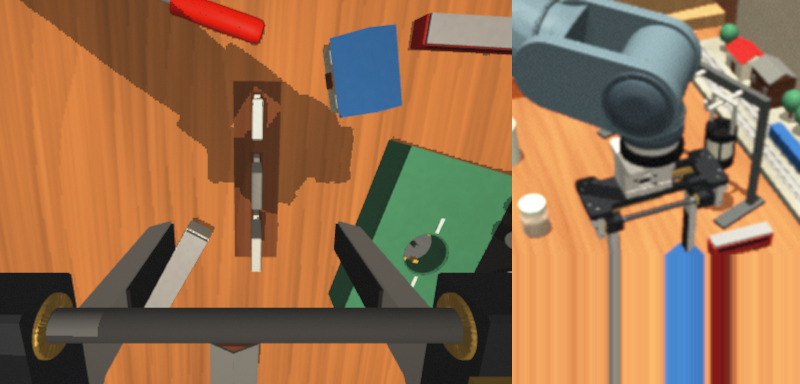

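The wrist view shows both lamps hanging (inset). The key bows are at (258,118), (257,182) and (256,242), and the lock is at (425,255) with white bars at (440,228) and (413,282).

Run:
```python
from h import *
f,K,R,c=snap('wrist'); print(c.round(4))
hsv=cv2.cvtColor(f,cv2.COLOR_RGB2HSV)
m=((hsv[...,1]<60)&(hsv[...,2]>90)).astype(np.uint8)
m[:80]=0;m[290:]=0
m[:,:235]=0
n,l,s,ce=cv2.connectedComponentsWithStats(m)
for i in range(1,n):
    if s[i,4]>25:
        pts=np.argwhere(l==i)[:,::-1].astype(np.float32); r=cv2.minAreaRect(pts)
        print(s[i],ce[i].round(1),r, ray(*ce[i],K,R,c,.112)[:2].round(4),ray(*ce[i],K,R,c,.06)[:2].round(4))
for y in range(90,280,6): 
    xs=np.where(m[y,240:275])[0]; print(y,(xs.min()+240,xs.max()+240) if len(xs) else '-',f[y,257].tolist(),end=';')
```

```text
[ 0.4265 -0.0735  0.3998]
[329  80  10  33 171] [333.3  99.6] ((332.67694091796875, 96.41539001464844), (32.24903106689453, 7.194014072418213), 82.87498474121094) [ 0.4937 -0.0688] [ 0.5058 -0.068 ]
[251  95  13  46 502] [257.  118.1] ((257.04937744140625, 117.51831817626953), (11.327043533325195, 45.20822525024414), 1.9091525077819824) [ 0.4299 -0.0868] [ 0.4305 -0.0892]
[254 157   6   6  29] [256.1 159.8] ((256.5, 159.5), (5.0, 5.0), 0.0) [ 0.4307 -0.1229] [ 0.4314 -0.1318]
[252 172  10  39 382] [256.5 190.8] ((256.5, 191.0), (38.0, 9.0), 90.0) [ 0.4322 -0.1514] [ 0.4332 -0.1654]
[253 215   6   6  35] [255.6 217.6] ((255.5, 217.5), (5.0, 5.0), 90.0) [ 0.4325 -0.1772] [ 0.4336 -0.1959]
[435 218  10  16  77] [439.5 225.8] ((439.6000671386719, 225.80003356933594), (4.472135543823242, 16.994115829467773), 26.56505012512207) [ 0.6051 -0.1782] [ 0.6373 -0.1971]
[ 339  222   79   68 1540] [377.6 260.1] ((373.558349609375, 258.912353515625), (100.55270385742188, 29.330047607421875), 40.76360321044922) [ 0.5521 -0.2158] [ 0.5748 -0.2415]
[404 235  27  25 392] [418.3 247.3] ((418.00006103515
[... 969 characters left out ...]
, 142, 127];186 (np.int64(252), np.int64(261)) [149, 142, 125];192 (np.int64(252), np.int64(261)) [150, 142, 126];198 (np.int64(252), np.int64(261)) [150, 142, 126];204 (np.int64(252), np.int64(261)) [146, 138, 123];210 (np.int64(253), np.int64(258)) [103, 99, 88];216 (np.int64(253), np.int64(258)) [181, 172, 151];222 - [85, 81, 73];228 - [86, 81, 74];234 - [86, 82, 74];240 (np.int64(251), np.int64(260)) [219, 210, 185];246 (np.int64(251), np.int64(260)) [227, 219, 197];252 (np.int64(251), np.int64(260)) [226, 217, 195];258 (np.int64(252), np.int64(260)) [224, 216, 193];264 (np.int64(252), np.int64(260)) [224, 216, 193];270 (np.int64(252), np.int64(259)) [225, 216, 193];276 - [191, 114, 58];
```

```bash
python3 go.py .4322 -.1514 .068 91.9
```

```text
t 15.9 at [ 0.4299 -0.1497  0.2209] [1.7996e+02 2.0000e-02 9.2380e+01] q [-34. -14. 116.   0.  78. -36.] w 0.0939 F [-0.4  0.5  0.4]
shift [ -1.8   2.2 152.9] rot [0.0006 0.0004 0.0083]
```

Emit:
servo_tool(moves=[[-2,2,40,0,0,0.008,0],[-2,2,80,0,0,0.008,0],[-2,2,120,0,0,0.008,0],[-2,2,145,0,0,0.008,0],[-2,2,152,0,0,0.008,120],[-2,2,152,0,0,0.008,190],[-2,2,152,0,0,0.008,255],[-2,2,152,0,0,0.008,255],[-2,2,152,0,0,0.008,255],[-2,2,152,0,0,0.008,255],[-2,2,152,0,0,0.008,255],[-2,2,152,0,0,0.008,255]], grip_force=40)

```text
clock: 17.38
ee_pos: [0.4317, -0.1516, 0.0684]
ee_rot: [-180.0, 0.0, 91.8]
force: [-0.7, -0.8, -0.3]
gripper_width: 0.0176
finger_force: 0.0
```

```bash
python3 go.py .4322 -.1514 .18 91.9; python3 go.py .627 -.234 .18 75
```

```text
t 17.4 at [ 0.4317 -0.1516  0.0684] [-180.      0.     91.78] q [-34.  -2. 122.  -0.  60. -35.] w 0.0176 F [-0.7 -0.8 -0.3]
shift [   0.2    0.5 -111.6] rot [-0.      0.     -0.0021]
t 17.4 at [ 0.4317 -0.1516  0.0684] [-180.      0.     91.78] q [-34.  -2. 122.  -0.  60. -35.] w 0.0176 F [-0.7 -0.8 -0.3]
shift [ -88.4  192.7 -111.6] rot [-0.      0.      0.2928]
```

Still closing (17.6 mm); I'll let the fingers reach the key, then lift.

Emit:
servo_tool(moves=[[0,0,0,0,0,0,255],[0,0,0,0,0,0,255],[0,0,0,0,0,0,255],[0,0,0,0,0,0,255]])

```text
clock: 17.88
ee_pos: [0.4317, -0.1516, 0.0684]
ee_rot: [-180.0, -0.0, 91.8]
force: [-0.8, 1.0, -1.6]
gripper_width: 0.01
finger_force: 40.0
```

```bash
python3 go.py .609 -.302 .2 75
```

```text
t 17.9 at [ 0.4317 -0.1516  0.0684] [-180.     -0.     91.78] q [-34.  -2. 122.  -0.  60. -35.] w 0.0100 F [-0.8  1.  -1.6]
shift [-155.8  172.6 -131.6] rot [-1.000e-04 -0.000e+00  2.928e-01]
```

Emit:
servo_tool(moves=[[0,0,-15,0,0,0,255],[0,0,-40,0,0,0,255],[0,0,-75,0,0,0,255],[-10,10,-110,0,0,0,255],[-35,40,-131,0,0,0.08,255],[-65,75,-131,0,0,0.15,255],[-95,110,-131,0,0,0.22,255],[-125,140,-131,0,0,0.29,255],[-148,165,-131,0,0,0.293,255],[-156,173,-131,0,0,0.293,255],[-156,173,-131,0,0,0.293,255],[-156,173,-131,0,0,0.293,255]])

```text
clock: 19.38
ee_pos: [0.6088, -0.3014, 0.1997]
ee_rot: [-180.0, -0.0, 75.0]
force: [0.4, 0.5, -1.4]
gripper_width: 0.0098
finger_force: 40.0
```

```bash
python3 go.py .627 -.234 .2 75
python3 - <<'E'
from h import *
f,K,R,c=snap('wrist','w8'); print(c.round(4), proj([.627,-.234,.06],K,R,c))
hsv=cv2.cvtColor(f,cv2.COLOR_RGB2HSV)
m=((hsv[...,1]<60)&(hsv[...,2]>110)).astype(np.uint8)
n,l,s,ce=cv2.connectedComponentsWithStats(m)
for i in range(1,n):
    if 40<s[i,4]<800: print(s[i],ce[i].round(1),ray(*ce[i],K,R,c,.06)[:2].round(4))
cv2.imwrite('pics/w8.png',f[...,::-1])
E
```

```text
t 19.4 at [ 0.6088 -0.3014  0.1997] [-1.7996e+02 -1.0000e-02  7.5010e+01] q [-36.  18.  85.   0.  77. -21.] w 0.0098 F [ 0.4  0.5 -1.4]
shift [69.8  0.2 -0.3] rot [-0.0006 -0.0003  0.0002]
[ 0.6286 -0.2278  0.3785] [254.37066426 109.24533654]
[323   0  29  15 362] [336.8   5.9] [ 0.7191 -0.1681]
[362   0  30  25 483] [376.7  11.9] [ 0.752  -0.1818]
[ 3 24  8  8 43] [ 6.7 27.5] [ 0.4331 -0.1093]
[321  32  29  23 549] [335.1  43.4] [ 0.7118 -0.1974]
[252  55   6  23 118] [254.8  65.7] [ 0.6373 -0.1969]
[234  91  30  33 685] [247.  107.3] [ 0.6207 -0.2305]
[254 138   5  20  95] [256. 147.] [ 0.6194 -0.2688]
[249 196  11   9  98] [254.1 200. ] [ 0.6036 -0.3201]
[ 99 343  25  12 215] [112.1 347.4] [ 0.3992 -0.4494]
```

View pics/w8.png

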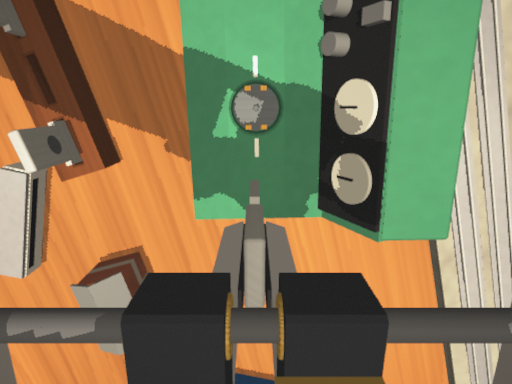

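The wrist view shows the lock well at (256,106) with white bars at (255,66) and (256,147), and the key held between the fingers with its blade tip at (254,181).

Run:
```python
from h import *
f,K,R,c=snap('wrist')
print(ray(256,106.5,K,R,c,.06), ray(256,106.5,K,R,c,.025))
# green hole circle
hsv=cv2.cvtColor(f,cv2.COLOR_RGB2HSV)
g=((hsv[...,0]>50)&(hsv[...,0]<90)&(hsv[...,1]>80)).astype(np.uint8)
h=1-g; h[:,:226]=0;h[:,286:]=0;h[:76]=0;h[137:]=0
n,l,s,ce=cv2.connectedComponentsWithStats(h);i=1+np.argmax(s[1:,4]);print(s[i],ce[i]); 
x,y,w,hh=s[i,:4];print(ray(x+w/2-.5,y+hh/2-.5,K,R,c,.06))
o=manip.get_obs();Rt=Ro.from_euler('xyz',o['ee_rot'],degrees=True)
B=Rt.inv()
for d in (18,22):
  for k in (0,45,100): print(d,k,proj(o['ee_pos']+Rt.apply([d/1000,0,.0564-k/1000]),K,R,c).round(1))
for r in range(172,230,2): print(r,f[r,250:262:1].mean(1 ).mean(1 if 0 else 0).round(),f[r,254].tolist(),end=' ')
```

```text
[ 0.62920779 -0.23199691  0.06      ] [ 0.62927704 -0.23246223  0.025     ]
[ 233   83   46   48 1754] [255.40250855 106.91163056]
[ 0.62875353 -0.23187528  0.06      ]
18 0 [254.2 183.9]
18 45 [254.3 201.7]
18 100 [254.3 238. ]
22 0 [254.2 178.6]
22 45 [254.3 195.4]
22 100 [254.3 229.6]
172 88.0 [66, 115, 79] 174 87.0 [68, 116, 81] 176 88.0 [67, 116, 80] 178 88.0 [66, 115, 80] 180 92.0 [95, 98, 85] 182 91.0 [99, 94, 85] 184 91.0 [101, 96, 88] 186 92.0 [100, 97, 87] 188 93.0 [100, 96, 87] 190 92.0 [100, 95, 86] 192 92.0 [98, 94, 85] 194 93.0 [100, 96, 86] 196 113.0 [127, 121, 107] 198 147.0 [172, 164, 146] 200 147.0 [173, 163, 146] 202 147.0 [172, 164, 146] 204 111.0 [123, 118, 105] 206 95.0 [102, 97, 87] 208 95.0 [101, 96, 86] 210 95.0 [101, 97, 86] 212 95.0 [103, 98, 88] 214 96.0 [103, 99, 89] 216 96.0 [102, 97, 86] 218 96.0 [103, 98, 88] 220 96.0 [103, 100, 88] 222 96.0 [103, 99, 88] 224 96.0 [103, 99, 88] 226 97.0 [103, 98, 88] 228 97.0 [103, 100, 89]
```

```bash
python3 go.py .6289 -.2313 .13 75.9
```

```text
t 19.5 at [ 0.6089 -0.3014  0.1998] [-1.7999e+02 -1.0000e-02  7.5010e+01] q [-36.  18.  85.   0.  77. -21.] w 0.0098 F [ 1.   0.3 -1.4]
shift [72.9  1.2 69.8] rot [-0.0002 -0.0001 -0.0155]
```

Emit:
servo_tool(moves=[[15,0,10,0,0,-0.015,255],[40,0,25,0,0,-0.015,255],[60,1,45,0,0,-0.015,255],[73,1,60,0,0,-0.015,255],[73,1,70,0,0,-0.015,255],[73,1,70,0,0,-0.015,255],[73,1,70,0,0,-0.015,255]])

```text
clock: 20.35
ee_pos: [0.6297, -0.2329, 0.1302]
ee_rot: [179.9, 0.0, 75.8]
force: [0.5, -0.2, -1.0]
gripper_width: 0.0097
finger_force: 40.0
```

```bash
python3 go.py .6289 -.2313 .105 75.9
```

```text
t 20.4 at [ 0.6297 -0.2329  0.1302] [1.7992e+02 3.0000e-02 7.5800e+01] q [-30.  21.  89.  -0.  70. -16.] w 0.0097 F [ 0.5 -0.2 -1. ]
shift [ 1.4 -1.2 25.2] rot [ 0.0013  0.0005 -0.0017]
```

Emit:
servo_tool(moves=[[0,0,0,0,0,0,255],[0,0,0,0,0,0,255]])

```text
clock: 20.6
ee_pos: [0.6295, -0.2324, 0.1301]
ee_rot: [179.9, 0.0, 75.8]
force: [-0.4, 0.0, -1.7]
gripper_width: 0.0097
finger_force: 40.0
```

Emit:
servo_tool(moves=[[1,-1,5,0,0,0,255],[1,-1,12,0,0,0,255],[1,-1,18,0,0,0,255],[1,-1,24,0,0,0,255],[1,-1,29,0,0,0,255],[1,-1,29,0,0,0,255]])

```text
clock: 21.35
ee_pos: [0.6283, -0.2306, 0.0998]
ee_rot: [-179.9, -0.0, 75.8]
force: [0.1, 0.6, -1.6]
gripper_width: 0.0099
finger_force: 40.0
```

Emit:
servo_tool(moves=[[0,0,3,0,0,0,255],[0,0,6,0,0,0,255],[0,0,8,0,0,0,255],[0,0,8,0,0,0,255]])

```text
clock: 21.85
ee_pos: [0.629, -0.231, 0.0952]
ee_rot: [180.0, 0.0, 75.9]
force: [-4.1, 2.7, 10.4]
gripper_width: 0.0095
finger_force: 40.0
```

Emit:
servo_tool(moves=[[1.5,0,0.5,0,0,0,255],[1.5,1,0.5,0,0,0.05,255],[-1,1,0.5,0,0,0.05,255],[-2,0,0.5,0,0,0,255],[-1,-1,0.5,0,0,-0.05,255],[1,-1,0.5,0,0,-0.05,255],[1,0,1,0,0,0,255],[0,0,1,0,0,0,255]])

```text
clock: 22.85
ee_pos: [0.6291, -0.2311, 0.0951]
ee_rot: [180.0, 0.0, 75.8]
force: [-6.6, 3.9, 13.7]
gripper_width: 0.0099
finger_force: 40.0
```

Stopped by the wards 14 mm up, so key 2 is wrong. I'll take it back to its slot.

```bash
python3 go.py .4317 -.1516 .135 91.8
```

```text
t 22.9 at [ 0.6291 -0.2311  0.0951] [1.7998e+02 2.0000e-02 7.5840e+01] q [-30.  23.  90.  -0.  67. -16.] w 0.0099 F [-6.6  3.9 13.7]
shift [  28.8 -210.9  -40. ] rot [ 2.000e-04  4.000e-04 -2.785e-01]
```

Emit:
servo_tool(moves=[[0,0,-20,0,0,0,255],[0,0,-50,0,0,0,255],[2,-15,-75,0,0,-0.05,255],[8,-60,-80,0,0,-0.12,255],[15,-105,-80,0,0,-0.2,255],[21,-150,-75,0,0,-0.278,255],[26,-190,-60,0,0,-0.278,255],[29,-210,-48,0,0,-0.278,255],[29,-211,-43,0,0,-0.278,255],[29,-211,-43,0,0,-0.278,255],[29,-211,-43,0,0,-0.278,255]])

```text
clock: 24.22
ee_pos: [0.4323, -0.1517, 0.1353]
ee_rot: [179.9, 0.1, 91.8]
force: [0.2, -0.0, -2.2]
gripper_width: 0.0097
finger_force: 40.0
```

```bash
python3 go.py .4317 -.1516 .068 91.8
```

```text
t 24.2 at [ 0.4323 -0.1517  0.1353] [1.7992e+02 5.0000e-02 9.1780e+01] q [-34.  -8. 120.   0.  68. -35.] w 0.0097 F [ 0.2 -0.  -2.2]
shift [ 0.2 -0.7 67.3] rot [ 0.0013  0.0009 -0.0003]
```

Descend to just inside the slot first.

Emit:
servo_tool(moves=[[0,-0.5,15,0,0,0,255],[0,-0.5,30,0,0,0,255],[0,-0.5,38,0,0,0,255],[0,-0.5,43,0,0,0,255],[0,-0.5,47,0,0,0,255],[0,-0.5,47,0,0,0,255]])

```text
clock: 24.98
ee_pos: [0.4305, -0.1508, 0.0867]
ee_rot: [-180.0, -0.0, 91.8]
force: [1.4, 0.1, -2.0]
gripper_width: 0.0095
finger_force: 40.0
```

Emit:
servo_tool(moves=[[0,0.5,5,0,0,0,255],[0,0.5,10,0,0,0,255],[0,0.5,15,0,0,0,255],[0,0.5,18.5,0,0,0,255],[0,0.5,18.5,0,0,0,255]])

```text
clock: 25.6
ee_pos: [0.431, -0.151, 0.0688]
ee_rot: [-180.0, -0.0, 91.8]
force: [-0.5, -0.2, -2.8]
gripper_width: 0.0098
finger_force: 40.0
```

Emit:
servo_tool(moves=[[0,0,1,0,0,0,255],[0,0,1,0,0,0,200],[0,0,1,0,0,0,150],[0,0,1,0,0,0,150],[0,0,1,0,0,0,150],[0,0,-25,0,0,0,150],[0,0,-60,0,0,0,150],[20,0,-62,0,0,0,150],[50,0,-62,0,0,0,150],[64,0,-62,0,0,0,150],[64,0,-62,0,0,0,150]])

```text
clock: 26.98
ee_pos: [0.4291, -0.0866, 0.1308]
ee_rot: [-180.0, 0.0, 91.9]
force: [-0.1, -0.3, -0.0]
gripper_width: 0.0386
finger_force: 0.0
```

```bash
python3 go.py .4297 -.0876 .068 91.8
python3 - <<'E'
from h import *
f,K,R,c=snap('wrist','w9'); print(proj([.4296,-.0876,.112],K,R,c),proj([.4317,-.1516,.112],K,R,c),proj([.4317,-.1516,.042],K,R,c))
hsv=cv2.cvtColor(f,cv2.COLOR_RGB2HSV)
m=((hsv[...,1]<60)&(hsv[...,2]>90)).astype(np.uint8);m[:,:235]=0;m[:,275:]=0
n,l,s,ce=cv2.connectedComponentsWithStats(m)
for i in range(1,n):
    if s[i,4]>25:print(s[i],ce[i].round(1), ray(*ce[i],K,R,c,.112)[:2].round(4))
E
```

```text
t 27.0 at [ 0.4291 -0.0866  0.1308] [-1.7999e+02  1.0000e-02  9.1870e+01] q [-26. -11. 123.  -0.  68. -28.] w 0.0386 F [-0.1 -0.3 -0. ]
shift [-1.   0.6 62.8] rot [-0.0001  0.0002  0.0012]
[254.84201087 226.5162493 ] [254.82258358 312.9008781 ] [254.65136107 264.65756452]
[ 248  170   16  138 1781] [255.1 240.2] [ 0.4301 -0.0971]
[250 344  12  40 458] [255.2 363.9] [ 0.4334 -0.1944]
```

Emit:
servo_tool(moves=[[-1,0.5,25,0,0,0,150],[-1,0.5,50,0,0,0,150],[-1,0.5,62.5,0,0,0,150],[-1,0.5,62.5,0,0,0,200],[-1,0.5,62.5,0,0,0,255],[-1,0.5,62.5,0,0,0,255],[-1,0.5,62.5,0,0,0,255],[-1,0.5,62.5,0,0,0,255],[-1,0.5,62.5,0,0,0,255],[-1,0.5,62.5,0,0,0,255]])

```text
clock: 28.28
ee_pos: [0.4304, -0.0884, 0.0693]
ee_rot: [179.9, 0.0, 91.8]
force: [0.1, 0.0, 6.5]
gripper_width: 0.0098
finger_force: 40.0
```

```bash
python3 go.py .609 -.302 .2 75.9
```

```text
t 28.3 at [ 0.4304 -0.0884  0.0693] [1.7992e+02 5.0000e-02 9.1780e+01] q [-26.  -5. 125.  -0.  60. -28.] w 0.0098 F [0.1 0.  6.5]
shift [-219.2  172.1 -130.3] rot [0.0015 0.0006 0.2772]
```

Emit:
servo_tool(moves=[[0,0,-15,0,0,0,255],[0,0,-50,0,0,0,255],[0,0,-95,0,0,0,255],[-5,5,-125,0,0,0,255],[-35,25,-131,0,0,0.08,255],[-75,60,-131,0,0,0.15,255],[-115,90,-131,0,0,0.22,255],[-155,120,-131,0,0,0.277,255],[-195,150,-131,0,0,0.277,255],[-219,172,-131,0,0,0.277,255],[-219,172,-131,0,0,0.277,255],[-219,172,-131,0,0,0.277,255]])

```text
clock: 29.78
ee_pos: [0.6077, -0.3008, 0.1991]
ee_rot: [-179.9, -0.0, 75.9]
force: [-0.0, -0.7, -1.0]
gripper_width: 0.0098
finger_force: 40.0
```

```bash
cat > edge.py <<'E'
from h import *
f,K,R,c=snap('wrist')
o=manip.get_obs();Rt=Ro.from_euler('xyz',o['ee_rot'],degrees=True)
for d,k in ((22,0),(22,45),(18,45)): print(d,k,proj(o['ee_pos']+Rt.apply([d/1000,0,.0564-k/1000]),K,R,c).round(1))
print([(r,int(f[r,253:257].mean())) for r in range(174,212)])
E
python3 edge.py; python3 go.py .6289 -.2313 .13 75.9
```

```text
22 0 [254.  178.4]
22 45 [254.  195.1]
18 45 [254.  201.5]
[(174, 87), (175, 88), (176, 88), (177, 87), (178, 92), (179, 95), (180, 95), (181, 95), (182, 95), (183, 95), (184, 94), (185, 93), (186, 94), (187, 94), (188, 93), (189, 93), (190, 93), (191, 94), (192, 94), (193, 93), (194, 110), (195, 143), (196, 162), (197, 162), (198, 161), (199, 161), (200, 161), (201, 154), (202, 127), (203, 95), (204, 95), (205, 95), (206, 95), (207, 95), (208, 95), (209, 95), (210, 96), (211, 96)]
t 29.8 at [ 0.6077 -0.3006  0.1994] [-1.7994e+02 -3.0000e-02  7.5930e+01] q [-36.  18.  85.   0.  77. -22.] w 0.0098 F [ 0.4  0.2 -1.4]
shift [72.4  3.8 69.4] rot [-0.0011 -0.0005  0.0006]
```

Emit:
servo_tool(moves=[[15,1,10,0,0,0,255],[40,2,25,0,0,0,255],[60,4,45,0,0,0,255],[72,4,60,0,0,0,255],[72,4,70,0,0,0,255],[72,4,70,0,0,0,255],[72,4,70,0,0,0,255],[72,4,70,0,0,0,255]])

```text
clock: 30.82
ee_pos: [0.6301, -0.2336, 0.1304]
ee_rot: [179.9, 0.0, 75.9]
force: [0.3, -0.3, -1.8]
gripper_width: 0.0099
finger_force: 40.0
```

```bash
python3 go.py .6287 -.232 .1 75.9
```

```text
t 30.8 at [ 0.6301 -0.2336  0.1304] [1.7991e+02 3.0000e-02 7.5860e+01] q [-30.  21.  89.  -0.  70. -16.] w 0.0099 F [ 0.3 -0.3 -1.8]
shift [ 1.2 -1.8 30.4] rot [ 0.0016  0.0005 -0.0008]
```

Emit:
servo_tool(moves=[[1,-1,5,0,0,0,255],[1,-1,12,0,0,0,255],[1,-1,18,0,0,0,255],[1,-1,24,0,0,0,255],[1,-1,30,0,0,0,255],[1,-1,33,0,0,0,255],[1,-1,36,0,0,0,255],[1,-1,39,0,0,0,255],[1,-1,39,0,0,0,255]])

```text
clock: 31.95
ee_pos: [0.6289, -0.2315, 0.0902]
ee_rot: [-180.0, -0.0, 75.9]
force: [-0.4, -0.1, -1.2]
gripper_width: 0.0095
finger_force: 40.0
```

Past the ward level with no force: this is the right key. I'll lower it to the floor.

Emit:
servo_tool(moves=[[0,0,3,0,0,0,255],[0,0,6,0,0,0,255],[0,0,8,0,0,0,255],[0,0,9,0,0,0,255],[0,0,9,0,0,0,255]])

```text
clock: 32.58
ee_pos: [0.6291, -0.2315, 0.0824]
ee_rot: [-180.0, 0.0, 75.9]
force: [-3.8, 2.8, 5.1]
gripper_width: 0.0101
finger_force: 40.0
```

Emit:
servo_tool(moves=[[0,0,-0.5,0,0,0,255],[0,0,-0.5,0,0,0.1,255],[0,0,-0.5,0,0,0.22,255],[0,0,-0.5,0,0,0.36,255],[0,0,-0.5,0,0,0.5,255],[0,0,-0.5,0,0,0.64,255],[0,0,-0.5,0,0,0.78,255],[0,0,-0.5,0,0,0.92,255],[0,0,-0.5,0,0,1.06,255],[0,0,-0.5,0,0,1.18,255],[0,0,-0.5,0,0,1.28,255],[0,0,-0.5,0,0,1.28,255]], grip_force=55)

```text
clock: 34.08
ee_pos: [0.6299, -0.2328, 0.0824]
ee_rot: [179.8, -0.1, 2.6]
force: [1.7, -2.9, 0.2]
gripper_width: 0.0096
finger_force: 55.0
```

```bash
python3 -c "
from h import *
o=manip.get_obs();print(o['ee_pos'],o['ee_rot'],o['torque'],o['force'],o['qpos'],o['gripper_width'])"
```

```text
[ 0.62994277 -0.23275794  0.08242743] [ 1.79836410e+02 -1.43950313e-01  2.63917157e+00] [-0.84970414 -0.12951949  0.07152582] [ 1.66849715 -2.92702367  0.24535482] [-2.99054377e+01  2.39129202e+01  9.04338436e+01 -6.64757338e-02
  6.54439004e+01  5.74831121e+01] 0.009564828373655044
```

Emit:
servo_tool(moves=[[0,0,0,0,0,0.06,255],[0,0,0,0,0,0.12,255],[0,0,0,0,0,0.18,255],[0,0,0,0,0,0.22,255],[0,0,0,0,0,0.22,255]])

```text
clock: 34.7
ee_pos: [0.6299, -0.2331, 0.0825]
ee_rot: [179.8, -0.2, -9.9]
force: [1.9, -4.6, -0.2]
gripper_width: 0.0097
finger_force: 55.0
```

```bash
python3 -c "
from h import *
o=manip.get_obs();print(o['ee_pos'],o['ee_rot'],o['torque'],o['force'],o['gripper_width'])"
```

```text
[ 0.62989426 -0.23313989  0.08251393] [179.83301397  -0.18455757  -9.92596786] [-1.29678201 -0.22758141  0.13860842] [ 1.91626241 -4.63652629 -0.16784536] 0.009701875195266243
```

Emit:
servo_tool(moves=[[0,0,0,0,0,0.04,255],[0,0,0,0,0,0.08,255],[0,0,0,0,0,0.08,255],[0,0,0,0,0,0.08,255]])

```text
clock: 35.2
ee_pos: [0.6298, -0.2331, 0.0825]
ee_rot: [179.8, -0.2, -14.3]
force: [2.7, -4.8, 0.4]
gripper_width: 0.0099
finger_force: 55.9
```

```bash
python3 -c "
from h import *
o=manip.get_obs();print(o['ee_pos'],o['ee_rot'],o['torque'],o['force'],o['gripper_width'])"; python3 go.py .63 -.2325 .0824 -9
```

```text
[ 0.62984298 -0.23305899  0.08250279] [ 1.79814692e+02 -1.79089848e-01 -1.43486280e+01] [-1.19740059 -0.19869214  0.8345092 ] [ 2.73201979 -4.82996039  0.39655349] 0.009916365871828802
t 35.2 at [ 0.6298 -0.2331  0.0825] [179.81  -0.18 -14.35] q [-30.  24.  90.  -0.  65.  75.] w 0.0099 F [ 2.7 -4.8  0.4]
shift [ 0.  -0.6  0.1] rot [ 0.0034 -0.003  -0.0934]
```

At the stop (0.83 N m). I'll back off slightly within the lug play and lift the key out.

Emit:
servo_tool(moves=[[0,-0.5,0,0,0,-0.05,255],[0,-0.5,0,0,0,-0.07,255],[0,-0.5,-5,0,0,-0.07,255],[0,-0.5,-12,0,0,-0.07,255],[0,-0.5,-20,0,0,-0.07,255],[0,-0.5,-30,0,0,-0.07,255],[0,-0.5,-45,0,0,-0.07,255],[0,-0.5,-75,0,0,-0.07,255],[0,-0.5,-110,0,0,-0.07,255],[0,-0.5,-115,0,0,-0.07,255]])

```text
clock: 36.45
ee_pos: [0.631, -0.2317, 0.2013]
ee_rot: [179.9, -0.4, -10.6]
force: [0.6, -0.1, -1.6]
gripper_width: 0.0094
finger_force: 55.0
```

```bash
python3 go.py .4304 -.0884 .145 91.8
python3 - <<'E'
from h import *
f=snap('side')[0]; cv2.imwrite('pics/s10.png',cv2.resize(f[60:330,170:450,::-1],(622,600),interpolation=cv2.INTER_CUBIC))
E
```

```text
t 36.5 at [ 0.631  -0.2317  0.2013] [179.88  -0.38 -10.58] q [-30.  17.  86.   0.  76.  71.] w 0.0094 F [ 0.6 -0.1 -1.6]
shift [-223.9 -104.1   54.6] rot [ 0.0074 -0.003  -1.7869]
```

View pics/s10.png

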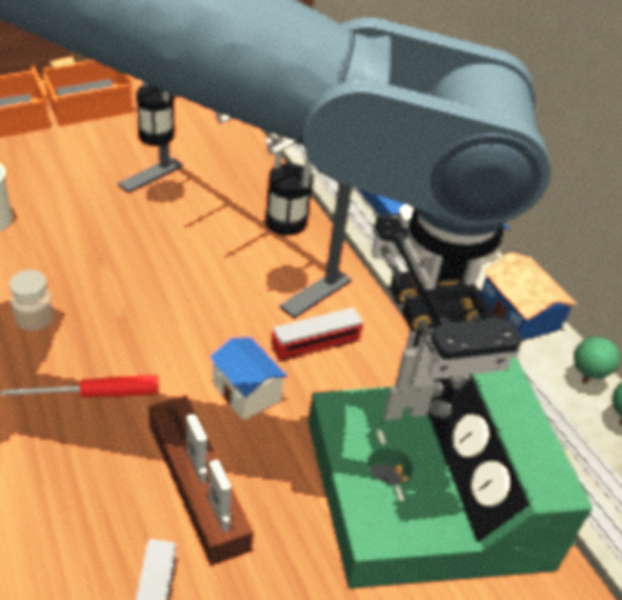

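The side view shows both lamps hanging, the lock turned and slot 1 empty at about (180,430). I'll bring key 1 back.

Emit:
servo_tool(moves=[[-10,-5,0,0,0,-0.15,255],[-40,-20,0,0,0,-0.32,255],[-70,-32,0,0,0,-0.5,255],[-100,-46,0,0,0,-0.68,255],[-130,-60,0,0,0,-0.86,255],[-160,-74,0,0,0,-1.04,255],[-190,-88,0,0,0,-1.22,255],[-212,-98,0,0,0,-1.4,255],[-222,-104,0,0,0,-1.58,255],[-224,-104,0,0,0,-1.74,255],[-224,-104,0,0,0,-1.787,255],[-224,-104,0,0,0,-1.787,255]])

```text
clock: 38.0
ee_pos: [0.4273, -0.0871, 0.1956]
ee_rot: [-179.9, -0.1, 91.8]
force: [0.0, -0.0, -1.6]
gripper_width: 0.0097
finger_force: 55.0
```

```bash
python3 go.py .4300 -.088 .13 91.8
```

```text
t 38.0 at [ 0.4273 -0.0871  0.1956] [-1.7988e+02 -7.0000e-02  9.1750e+01] q [-26. -16. 120.   0.  76. -28.] w 0.0097 F [ 0.  -0.  -1.6]
shift [-1.1  2.8 65.6] rot [-0.0021 -0.0012 -0.0008]
```

Emit:
servo_tool(moves=[[-1,2.5,30,0,0,0,255],[-1,2.5,55,0,0,0,255],[-1,2.5,65,0,0,0,255],[-1,2.5,68,0,0,0,255],[-1,2.5,68,0,0,0,255],[-1,2.5,68,0,0,0,255]])

```text
clock: 38.75
ee_pos: [0.4313, -0.0888, 0.1299]
ee_rot: [179.9, 0.0, 91.8]
force: [-0.0, -0.2, -2.4]
gripper_width: 0.0099
finger_force: 55.0
```

```bash
python3 edge.py; python3 go.py .4300 -.088 .087 91.8
```

```text
22 0 [253.9 178.4]
22 45 [253.9 195.2]
18 45 [253.9 201.5]
[(174, 60), (175, 60), (176, 60), (177, 60), (178, 76), (179, 91), (180, 91), (181, 91), (182, 90), (183, 90), (184, 90), (185, 90), (186, 90), (187, 90), (188, 90), (189, 89), (190, 90), (191, 90), (192, 90), (193, 89), (194, 106), (195, 140), (196, 157), (197, 158), (198, 158), (199, 157), (200, 157), (201, 151), (202, 124), (203, 91), (204, 91), (205, 91), (206, 91), (207, 91), (208, 91), (209, 91), (210, 92), (211, 92)]
t 38.8 at [ 0.4312 -0.0888  0.1298] [1.7992e+02 4.0000e-02 9.1770e+01] q [-26. -10. 123.   0.  68. -28.] w 0.0096 F [-0.4  0.1 -0.2]
shift [ 0.8 -1.3 42.8] rot [ 0.0015  0.0008 -0.0005]
```

Emit:
servo_tool(moves=[[0.5,-0.5,12,0,0,0,255],[0.5,-0.5,24,0,0,0,255],[0.5,-0.5,32,0,0,0,255],[0.5,-0.5,38,0,0,0,255],[0.5,-0.5,42,0,0,0,255],[0.5,-0.5,42,0,0,0,255]])

```text
clock: 39.55
ee_pos: [0.4301, -0.088, 0.0868]
ee_rot: [-180.0, -0.0, 91.8]
force: [0.8, -0.5, -1.2]
gripper_width: 0.0096
finger_force: 55.0
```

In the slot; lower it, release and back off upward.

Emit:
servo_tool(moves=[[0,0,6,0,0,0,255],[0,0,12,0,0,0,255],[0,0,17.5,0,0,0,255],[0,0,18,0,0,0,255],[0,0,18,0,0,0,200],[0,0,18,0,0,0,150],[0,0,18,0,0,0,150],[0,0,18,0,0,0,150],[0,0,0,0,0,0,150],[0,0,-40,0,0,0,150],[0,0,-100,0,0,0,100],[0,0,-160,0,0,0,50]])

```text
clock: 41.05
ee_pos: [0.4297, -0.0878, 0.2486]
ee_rot: [-180.0, -0.0, 91.8]
force: [0.8, -0.3, -0.2]
gripper_width: 0.0551
finger_force: 0.0
```

Emit:
servo_tool(moves=[[30,-60,-20,0,0,0,50],[60,-110,-20,0,0,0,50],[90,-160,-20,0,0,0,50],[90,-160,-20,0,0,0,50],[90,-160,-20,0,0,0,50]])

```text
clock: 41.68
ee_pos: [0.2678, -0.0032, 0.2671]
ee_rot: [179.9, 0.0, 91.8]
force: [0.0, 0.2, -0.6]
gripper_width: 0.0754
finger_force: 0.0
```

Run:
```python
from h import *
f=snap('side')[0][60:330,130:450,::-1]; g=snap('top')[0][80:260,75:395,::-1]
cv2.imwrite('pics/end.png',np.hstack([cv2.resize(f,(400,338),interpolation=cv2.INTER_CUBIC),cv2.resize(g,(400,338))]))
print(manip.get_obs()['ee_pos'])
```

```text
[ 0.26783733 -0.00333768  0.26637753]
```

View pics/end.png

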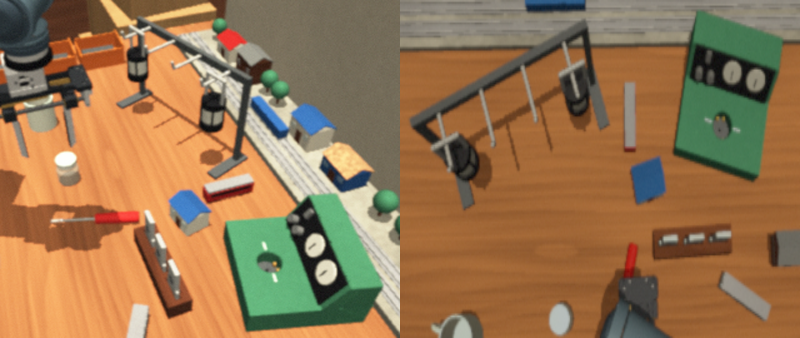

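The final views show three keys standing in the block, both lamps on hooks, the lock turned and the bystanders in place.

```bash
python3 -c "
from plant import manip
print(manip.job_done())"
```

```text
the job is handed in; nothing more can be done
None
```

The job is handed in (it gave no verdict): both lamps present hang on hooks 1 and 4, key 1 was the right key and the lock is turned clockwise to its stop, and all three keys stand in the block again (key 3 was never needed).

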